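# Find the cored canister and present it over the shuttle

## Task

Slide the yellow shuttle to the left along its rods, fully against its left-hand stop. Two look-alike blue canisters stand on the tray: lift the left-hand one well clear and set it back upright on the tray, then lift the right-hand one likewise, to feel which is heavier (the heavier has the steel core). Finish with the heavier one held upright in the gripper a few centimetres above the round black seat of the shuttle, still holding it when the program ends, with the lighter one standing on the tray and the shuttle still at its stop; never tip the canisters over and leave the loose tools around alone.

Things in the scene. Friction and masses are not known exactly. Their poses are not given: they have to be found in the camera images.
- shuttle (a joint): position of the yellow shuttle along its rods, in m: 0 at the right-hand stop, 0.14 fully against the left-hand stop; grows as the shuttle moves along the +y axis of shuttle_base. It moves against about 3 N of friction and stays where it is left
- shuttle_base: fixed grey base plate (96 x 366 x 12 mm) with two rods and an end block (top 44 mm above the worktop) at either end; origin at the centre of its underside, on the worktop; y along the rods towards the left-hand stop, z up
- shuttle_knob (a point): grip point of the black upright round knob of the shuttle: knob 22 mm in diameter, from 18 mm below this point to 14 mm above it; the flat yellow top of the shuttle lies 34 mm below it, 42 mm above the worktop; the shuttle is 90 x 150 mm
- shuttle_seat (a point): centre of the top of the round black seat on the shuttle (64 mm in diameter, 46 mm above the worktop); it lies 80 mm from the knob, along +y of the base; axes as shuttle_base
- tray: fixed flat wooden tray board with a grey mat, 120 x 260 x 12 mm; origin at the centre of its underside, y along its length (to the left), no rim
- tray_top (a point): centre of the flat top of the tray, 12 mm above the worktop, axes as tray
- canister_left_centre (a point): centre (half-way up) of the closed blue canister with a silver lid (a small dark disc in its middle) that stands at the left-hand (+y) end of the tray at the start: an upright cylinder 48 mm in diameter and 78 mm tall, its centre 39 mm above its underside, z along its axis. Weighs between 0.15 and 0.8 kg: the one with the steel core weighs at least twice as much as the other, and either may be the heavy one. A loose core inside may tick; a grip of 20 to 40 N holds it well
- canister_right_centre (a point): centre (half-way up) of the closed blue canister with a silver lid (a small dark disc in its middle) that stands at the right-hand (-y) end of the tray at the start: an upright cylinder 48 mm in diameter and 78 mm tall, its centre 39 mm above its underside, z along its axis. Weighs between 0.15 and 0.8 kg: the one with the steel core weighs at least twice as much as the other, and either may be the heavy one. A loose core inside may tick; a grip of 20 to 40 N holds it well
- tape_measure: orange tape measure, 37x85x60 mm, loose bystander; origin at the centre of its underside
- pliers_red: red-handled pliers, 55x185x14 mm, loose bystander; origin at the centre of its underside
- steel_offcut: steel bar offcut, 20x85x12 mm, loose bystander; origin at the centre of its underside
- pen_1: red and white marker pen, 17x135x16 mm, loose bystander; origin at the centre of its underside
Not all that is in view belongs to the job. Leave any purple look-alike of the part that bears canister_right_centre alone.

How it is judged:
By the outcome, as a careful person would: the job done as asked, in the order asked, and still so for the second after the job is handed in, while the arm keeps its last pose, push and grip.
It also fails if it takes over 72 s, if anything falls off the work surface, if the arm or the gripper's body presses on something with over 40 N, if the wrist force passes 120 N, or if a joint passes its speed limit or range.

## Robot

A 6-joint arm with a two-finger parallel gripper is mounted at the origin on a cart in front of the work surface, level with it; the furniture and walls round the work are solid. World frame = base frame: x ahead of the robot, y to its left, z up, the work surface at z = 0. Lengths are in m, angles in rad, forces in N, time in s.
With the tool pointing down it reaches from about 0.425 to 0.95 m from the base axis. Payload 14.7 kg.
Tool frame: the origin (TCP) lies at the very end of the fingers, on their centre line; the grasp point (between the pads) lies 19 mm behind it; z points along the fingers, y is the line along which they close (so a half turn about z gives the same grasp; the last joint's range is limited). The gripper opens to 85 mm and grips with 20 to 120 N. Pads are 22 mm wide; open, the fingers measure 114 mm over their backs; the gripper's body (76 mm by 85 mm) begins 54 mm behind the grasp point. The pads swing forward as they close: fully open they stand 13 mm farther back than shut.
Start: joints at [-1.261, 0.48, 1.596, -0, 1.065, -0.047], TCP at [0.227, -0.609, 0.231] pointing down, gripper open.
Joint ranges: [-2.75, 2.75], [-0.82, 2.05], [0.23, 2.67], [-1.56, 4.7], [0.09, 2.69], [-2.92, 2.92]. Speed limits (rad/s): [1.89, 1.89, 2.39, 3.01, 3.01, 3.01].

## Interface

Orientations are given as [roll, pitch, yaw] about the fixed x, y, z axes, in that order (R = Rz(yaw) Ry(pitch) Rx(roll)).
In Python, from plant import goto, move_linear, set_joints, set_gripper, pause, ik, sense, snapshot, Unreachable, close_job gives the robot as it stands. The module is installed in compiled form; this text tells all that it offers. Calls block until the motion is done:
- goto(position, orientation): joint-space move of the TCP to a pose.
- move_linear(position, frame=None, speed=0.15, contact_N=None): straight line of the TCP; frame=None keeps the orientation; speed is the mean speed in m/s. With contact_N (N) it stops when the force on the tool has changed by that much, and returns True; else False.
- set_joints(angles): joint-space move.
- set_gripper(opening, force=None): finger opening in m; force is the grip in N (None keeps the last); returns when the fingers have stopped.
- pause(seconds).
- ik(position, orientation): joint angles nearest the present ones, or None.
- sense(): the state.
- snapshot(name): name is "scene" or "top" or "wrist"; returns a dict with "frame" (384x512x3 uint8, red, green, blue), "vfov" (degrees; the focal length in pixels is half the picture's height over the tangent of half this angle, whatever the lens; pixels are square), "cx", "cy" (the principal point, pixels), "k1" (the pictures are not rectified: a ray, as slopes to the right and down, at radius r is drawn at 1 + k1 r^2 times it, then the intrinsics apply), "view" (4x4, takes a point from world to camera coordinates). Camera axes: x right, y up, looking along -z (the intrinsics and any distortion apply to the point x, -y, -z); pixel columns grow to the right and rows downward; lengths in m; the calibration is good to about 2 mm. A picture is of the moment at which its call begins. There is no depth.
A pose or a line that the arm cannot do raises Unreachable and nothing moves.
- close_job(): hands the job in; it is judged then, once.
The state is a dict: "clock": time; "q": joint angles; "dq": joint speeds; "effort": joint torques, N m; "eef_pos": TCP position; "eef_rot": TCP orientation; "contact_force": force on the tool from outside, world axes, zero at the start; "torque": the same for the moment, N m; "opening": finger opening in m; "finger_force": force on a finger pad.
Only numpy, scipy, OpenCV 4.12 (cv2) and the standard library are available. Lean on these libraries where they do the work, as an engineer would, in place of code of your own. Each camera call takes 0.05 s, during which the arm holds its last target. There are 200 camera calls.

## Working session

There is one attempt and no reset: what is moved stays moved. The work goes in short steps, each a Python script; the robot and the scene stay as the last script left them, time stands still between calls to the robot, and variables do not carry over. Pictures are saved under pics/ and viewed, at most 10 in all, crops included, and the job is handed in when it is done.

```bash
mkdir -p pics
cat > h.py <<'E'
import numpy as np, cv2
from plant import *
def cast(s,u,v,z):
    f=s["frame"].shape[0]/2/np.tan(np.radians(s["vfov"])/2)
    d=np.array([(u-s["cx"])/f,(v-s["cy"])/f]); rd=np.linalg.norm(d); r=rd
    for _ in range(30): r=rd/(1+s["k1"]*r*r)
    d=d*(r/rd if rd>0 else 1)
    V=np.array(s["view"]); R=V[:3,:3]; c=-R.T@V[:3,3]
    w=R.T@np.array([d[0],-d[1],-1]); return c+w*(z-c[2])/w[2]
def save(s,n): cv2.imwrite(f"pics/{n}.png",s["frame"][:,:,::-1])
E
python3 - <<'E'
from h import *
for n in("top","scene"):
    s=snapshot(n); save(s,n+"0"); np.save(n+"0.npy",s,allow_pickle=True)
    V=np.array(s["view"]);print(n,s["vfov"],s["k1"],s["cx"],s["cy"],-V[:3,:3].T@V[:3,3])
print(sense()["clock"])
E
```

```text
top 55.282269280022355 -0.024704959490868674 259.0803541857858 194.60264357680234 [0.48050861 0.00428295 0.98295062]
scene 54.486569434778886 -0.040545383025366276 255.30650846255077 190.58643729261695 [-0.15258855  0.42865069  0.47735195]
0.1
```

View pics/top0.png

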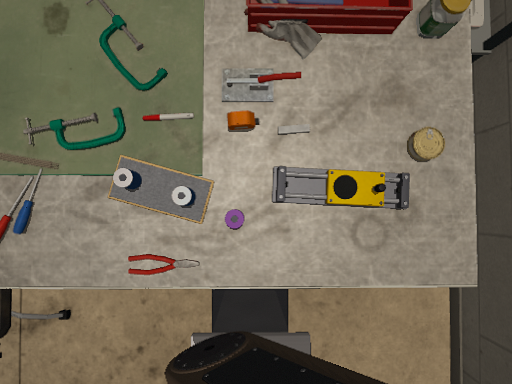

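View pics/scene0.png

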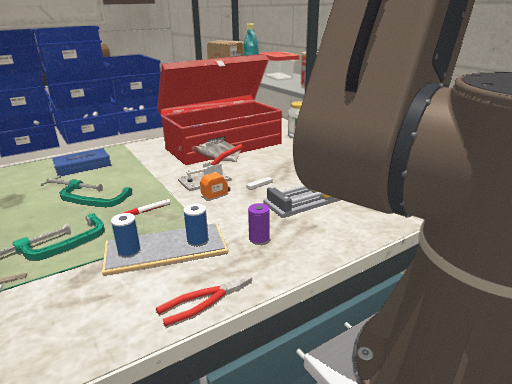

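The top view shows the lids at about (123,178) and (182,196), the seat at (345,187), the knob at (379,188) and the purple decoy at (235,219). The scene view agrees, with both canisters upright on the tray. Next I'll localise them by masks.

Run:
```python
from h import *
s=np.load("top0.npy",allow_pickle=True).item(); im=s["frame"]
hsv=cv2.cvtColor(im,cv2.COLOR_RGB2HSV)
def blobs(m,x0,y0,x1,y1,z,name,amin=15,hull=True):
    k=np.zeros(m.shape,np.uint8);k[y0:y1,x0:x1]=m[y0:y1,x0:x1].astype(np.uint8)*255
    for c in cv2.findContours(k,cv2.RETR_EXTERNAL,cv2.CHAIN_APPROX_NONE)[0]:
        a=cv2.contourArea(c)
        if a<amin: continue
        (u,v),(w,h),an=cv2.minAreaRect(c)
        print(name,a,(round(u,1),round(v,1)),(round(w,1),round(h,1)),round(an,1),cast(s,u,v,z).round(4),
          [cast(s,*p,z).round(3)[:2].tolist() for p in cv2.boxPoints(((u,v),(w,h),an))])
V=hsv[...,2];S=hsv[...,1];H=hsv[...,0]
blobs((V>185)&(S<50),105,160,140,195,.09,"lidL");blobs((V>185)&(S<50),168,180,198,212,.09,"lidR")
blobs((H>20)&(H<35)&(S>150)&(V>90),300,150,420,220,.042,"yellow")
blobs(V<50,330,172,360,202,.046,"seat");blobs(V<50,368,175,390,200,.09,"knob")
blobs((H>8)&(H<25)&(S>90)&(V>100),100,145,222,225,.012,"tray",5)
blobs((H>125)&(H<155)&(S>80),215,200,255,240,.09,"purple")
blobs((V<150)&(S<60),265,155,420,220,.03,"base",200)
c=np.hstack([im[145:230,100:220],im[145:230,262:420]]);cv2.imwrite("pics/crop.png",cv2.resize(c,None,fx=2.8,fy=2.8,interpolation=cv2.INTER_CUBIC)[:,:,::-1])
```

```text
lidL 199.5 (122.9, 177.2) (16.7, 18.2) 7.1 [0.5607 0.3106 0.09  ] [[0.541, 0.333], [0.585, 0.328], [0.58, 0.288], [0.536, 0.293]]
lidR 240.0 (181.0, 195.5) (17.7, 17.7) 45.0 [0.5163 0.1695 0.09  ] [[0.516, 0.2], [0.547, 0.17], [0.516, 0.139], [0.486, 0.169]]
yellow 1761.0 (355.4, 187.4) (56.9, 34.1) 3.0 [ 0.5399 -0.2715  0.042 ] [[0.5, -0.195], [0.588, -0.2], [0.581, -0.349], [0.492, -0.343]]
seat 391.5 (345.0, 187.0) (22.0, 22.0) 90.0 [ 0.5406 -0.2432  0.046 ] [[0.569, -0.215], [0.569, -0.272], [0.512, -0.272], [0.512, -0.214]]
knob 60.5 (379.5, 187.5) (7.0, 11.0) 90.0 [ 0.5367 -0.3176  0.09  ] [[0.545, -0.304], [0.545, -0.332], [0.528, -0.331], [0.528, -0.304]]
tray 290.0 (160.4, 188.8) (98.5, 45.4) 15.7 [0.5372 0.2384 0.012 ] [[0.515, 0.379], [0.63, 0.348], [0.56, 0.097], [0.445, 0.129]]
purple 260.5 (234.0, 219.0) (18.0, 18.0) 90.0 [0.4594 0.0408 0.09  ] [[0.481, 0.063], [0.481, 0.019], [0.438, 0.019], [0.438, 0.063]]
base 354.0 (345.4, 186.6) (21.7, 21.7) 82.9 [ 0.5426 -0.2484  0.03  ] [[0.567, -0.217], [0.575, -0.274], [0.518, -0.28], [0.511, -0.223]]
base 4541.0 (345.0, 187.0) (64.0, 148.0) 90.0 [ 0.5416 -0.2474  0.03  ] [[0.625, -0.053], [0.627, -0.447], [0.457, -0.444], [0.458, -0.053]]
```

View pics/crop.png

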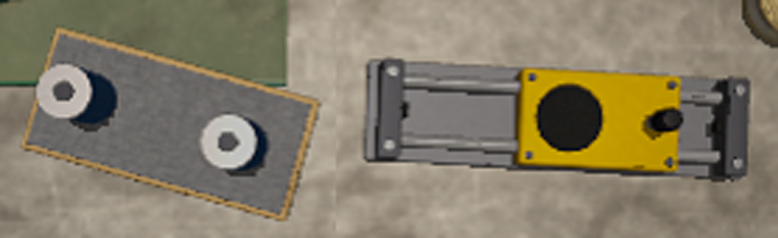

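Run:
```python
from h import *
yb=-0.0505
k=np.array([.5366,-.3225]); d=np.array([.0505,.9987])
O=[np.pi,0,yb]
for p,o in(([*k,.057],yb),([*(k+d*.1),.057],yb),([.559,.3106,.034],-.29),([.559,.3106,.2],-.29),([.516,.1686,.034],-.29),([.545,-.14,.1],yb)):
    for t in (0,np.pi): 
        j=ik(p,[np.pi,0,o+t]); print(None if j is None else np.round(j,2))
goto([*k,.13],O); print(sense()["clock"])
s=snapshot("wrist"); save(s,"w1")
move_linear([*k,.057],speed=.1,contact_N=8)
set_gripper(0.0,25); e=sense(); print(e["clock"],e["eef_pos"],e["opening"],e["finger_force"],e["contact_force"])
```

```text
[-0.59  0.66  1.79 -0.    0.7   1.03]
[-0.59  0.66  1.79  0.    0.7  -2.11]
[-0.44  0.62  1.88 -0.    0.64  1.18]
[-0.44  0.62  1.88  0.    0.64 -1.96]
[ 0.46  0.7   1.76 -0.    0.68  2.32]
[ 0.46  0.7   1.76  0.    0.68 -0.82]
[ 0.46  0.5   1.65 -0.    0.99  2.32]
[ 0.46  0.5   1.65  0.    0.99 -0.82]
[ 0.26  0.61  1.99 -0.    0.53  2.12]
[ 0.26  0.61  1.99 -0.    0.53 -1.02]
[-0.31  0.53  1.92 -0.    0.7   1.32]
[-0.31  0.53  1.92  0.    0.7  -1.83]
1.7
3.2333 [ 0.53670237 -0.32258694  0.05730232] 0.021152756401984062 24.36259410576895 [-1.49534911  0.269264    6.30249076]
```

Knob gripped (opening 21 mm). Now the slide.

Run:
```python
from h import *
d=np.array([.0505,.9987,0]); p0=np.array(sense()["eef_pos"])
move_linear((p0+d*.06).tolist(),speed=.08); e=sense(); print(e["contact_force"],e["eef_pos"])
r=move_linear((p0+d*.16).tolist(),speed=.05,contact_N=14); e=sense()
print(r,e["clock"],(np.array(e["eef_pos"])-p0)@d,e["contact_force"],e["opening"])
pause(.2);e=sense();print(e["contact_force"],e["eef_pos"]); s=snapshot("top"); save(s,"top1")
c=s["frame"][145:230,262:420];cv2.imwrite("pics/crop1.png",cv2.resize(c,None,fx=4,fy=4,interpolation=cv2.INTER_CUBIC)[:,:,::-1])
```

```text
[0.1292953  2.79477534 4.09495086] [ 0.5397352  -0.26245108  0.0572908 ]
True 5.1583 0.10284763913285952 [-2.95602431 -8.89806473  4.97835587] 0.021182153569481343
[-2.80897096 -7.09716228  6.14545523] [ 0.5420285  -0.21988787  0.0573783 ]
```

View pics/crop1.png

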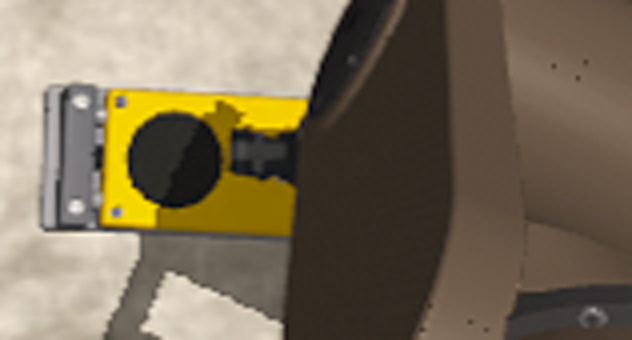

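The shuttle sits against the left end block (yellow edge touching at column ~100). I'll press a little firmer, release and go to the left canister.

Run:
```python
from h import *
d=np.array([.0505,.9987,0]); p0=np.array(sense()["eef_pos"])
r=move_linear((p0+d*.012).tolist(),speed=.03,contact_N=15); e=sense(); print(r,e["eef_pos"],e["contact_force"])
set_gripper(.06); e=sense(); print(e["eef_pos"],e["contact_force"])
p=np.array(e["eef_pos"]); move_linear([p[0],p[1],.16],speed=.2); set_gripper(.085)
goto([.559,.3106,.2],[np.pi,0,-.29+np.pi]); e=sense();print(e["clock"],e["contact_force"])
s=snapshot("wrist"); save(s,"w2"); np.save("w2.npy",s,allow_pickle=True)
t=snapshot("top"); hsv=cv2.cvtColor(t["frame"],cv2.COLOR_RGB2HSV)
m=((hsv[...,0]>20)&(hsv[...,0]<35)&(hsv[...,1]>150)&(hsv[...,2]>60)).astype(np.uint8); m[:150]=0;m[220:]=0;m[:,:262]=0;m[:,400:]=0
ys,xs=np.nonzero(m); print("yellow cols",xs.min(),xs.max(),"was", 355.4-28,355.4+28)
```

```text
True [ 0.54205094 -0.21995046  0.05741301] [-1.65338145 -5.95603073  4.31896736]
[ 0.54190868 -0.22021054  0.05720526] [-0.50133848 -0.13620875 -0.71092626]
9.0417 [-0.48541162 -0.69280333 -0.03108273]
yellow cols 287 345 was 327.4 383.4
```

View pics/w2.png

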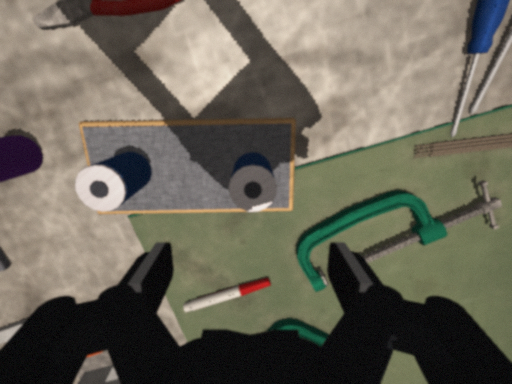

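The wrist view shows the left lid's dark disc at (253,189) and the right one at (100,188), both on the tray. I'll cast these and refine.

Run:
```python
from h import *
s=np.load("w2.npy",allow_pickle=True).item()
for n,(u,v) in dict(L=(253,189),R=(100,188)).items():
    g=cv2.cvtColor(s["frame"],cv2.COLOR_RGB2GRAY).astype(int)[v-15:v+16,u-15:u+16]
    yy,xx=np.mgrid[-15:16,-15:16]; w=(g<90)&(xx**2+yy**2<144)
    cu,cv=u+xx[w].mean(),v+yy[w].mean(); print(n,w.sum(),cu,cv,cast(s,cu,cv,.09))
```

```text
L 320 252.5 189.6 [0.56128191 0.3121378  0.09      ]
R 194 98.65979381443299 188.7577319587629 [0.51741604 0.16853116 0.09      ]
```

```bash
cat >> h.py <<'E'
ZG=.035
def pick(xy,F=32):
    move_linear([*xy,ZG+.06],speed=.2); move_linear([*xy,ZG],speed=.1,contact_N=15)
    set_gripper(0.0,F); e=sense(); print("grip",e["opening"],e["finger_force"],e["eef_pos"],e["clock"])
    return np.array(e["eef_pos"])
def lift(p,h=.1):
    move_linear([p[0],p[1],p[2]+h],speed=.1); pause(.3)
    a=[]
    for _ in range(8): a.append(sense()["contact_force"][2]); pause(.05)
    e=sense(); print("lifted Fz",np.mean(a),np.std(a),"open",e["opening"],e["finger_force"],"torque",np.round(e["torque"],2)); return np.mean(a)
def place(p):
    move_linear([p[0],p[1],p[2]+.012],speed=.12); pause(.1)
    r=move_linear([p[0],p[1],p[2]-.003],speed=.02,contact_N=5); e=sense(); print("down",r,e["eef_pos"][2]-p[2],e["contact_force"][2])
    set_gripper(.085); q=e["eef_pos"]; move_linear([q[0],q[1],.2],speed=.2); print("clock",sense()["clock"])
E
python3 - <<'E'
from h import *
print("Fz0",sense()["contact_force"][2])
p=pick((.560,.3115)); lift(p); place(p)
t=snapshot("wrist"); save(t,"w3")
print("Fz0",sense()["contact_force"][2])
E
```

```text
Fz0 0.11046398170396406
grip 0.04826603047185828 32.167014610022306 [0.56039335 0.31178264 0.03576311] 11.0
lifted Fz -5.491154146196157 0.45144935161865973 open 0.04766571723084095 34.01025842875242 torque [-0.04  0.01 -0.02]
down True 7.76187726021782e-06 7.531397248452634
clock 15.8667
Fz0 -1.0620553204576202
```

View pics/w3.png

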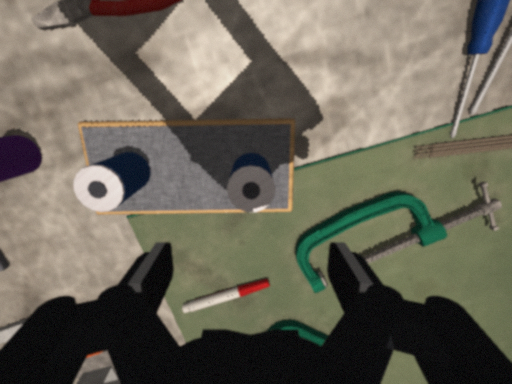

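The left canister is back upright with its lid at (251,189). It weighed about 5.5 N, roughly 0.55 kg. Now the right one.

Run:
```python
from h import *
goto([.517,.1685,.2],[np.pi,0,-.29+np.pi]); pause(.3); print("Fz0",sense()["contact_force"][2])
p=pick((.517,.1685)); lift(p); place(p); np.save("pR.npy",p)
t=snapshot("wrist"); save(t,"w4")
```

```text
Fz0 0.2759950897369073
grip 0.047911987563754733 31.609349213540554 [0.51737151 0.16861325 0.03570233] 18.725
lifted Fz -1.6966803899880785 0.6825192215596536 open 0.04814118343575692 33.27563613653183 torque [-0.01  0.04  0.08]
down True -0.00018476210183281105 7.005956319000988
clock 23.6
```

View pics/w4.png

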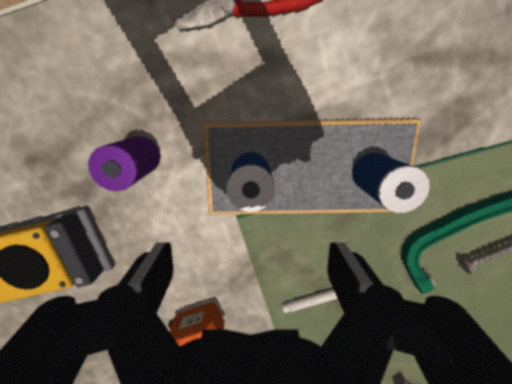

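Both canisters are upright on the tray. The right one weighed about 1.8 N against about 5.5 N for the left, so the left is the heavy one.

Run:
```python
from h import *
goto([.560,.3115,.2],[np.pi,0,-.29+np.pi])
t=snapshot("top"); g=t["frame"].max(2); m=(g<55).astype(np.uint8); m[:172]=0;m[205:]=0;m[:,:290]=0;m[:,:][:,322:]=0
c=max(cv2.findContours(m,0,cv2.CHAIN_APPROX_NONE)[0],key=cv2.contourArea); (u,v),r=cv2.minEnclosingCircle(c); print("seat",u,v,r,cast(t,u,v,.046))
p=pick((.560,.3115)); lift(p,.19)
goto([.546,-.140,.225],[np.pi,0,-.0505+np.pi]); e=sense(); print(e["eef_pos"],e["contact_force"],e["opening"],e["clock"])
s=snapshot("top"); save(s,"t5")
```

```text
seat 304.9921875 184.66796875 11.829657554626465 [ 0.5463761  -0.13941639  0.046     ]
grip 0.04787700483338965 32.293311562389135 [0.56035361 0.31176697 0.03576908] 26.2083
lifted Fz -5.916110117107946 0.3550620673313516 open 0.048091621487292 33.96699048578739 torque [ 0.03 -0.04  0.02]
[ 0.54635407 -0.13928186  0.22504081] [ 0.6863864   1.16403852 -6.74808671] 0.047758159311072794 30.625
```

Run:
```python
from h import *
move_linear([.546,-.1397,.102],speed=.08); pause(.5); e=sense(); print(e["eef_pos"],e["contact_force"],e["opening"],e["finger_force"],e["clock"])
a=snapshot("scene")["frame"];b=snapshot("top")["frame"]
cv2.imwrite("pics/fin.png",cv2.resize(np.hstack([a,b]),(800,300),interpolation=cv2.INTER_AREA)[:,:,::-1])
save({"frame":snapshot("wrist")["frame"]},"wf")
```

```text
[ 0.54602391 -0.13970238  0.10201753] [ 0.42469834 -0.60743385 -5.72535625] 0.04802918231151452 33.984356224536896 32.8667
```

View pics/fin.png

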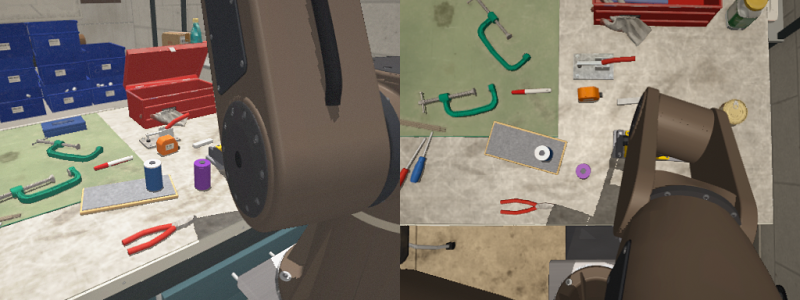

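View pics/wf.png

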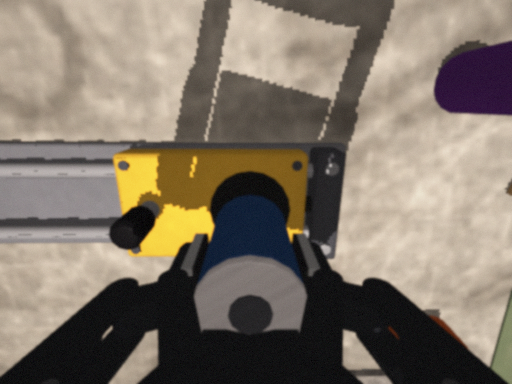

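The wrist view shows the heavy canister upright over the black seat (250,200), with the shuttle against its end block at column ~308. The scene and top views show the light canister upright on the tray and the tools where they were.

```bash
python3 -c "
from plant import *
print(close_job())"
```

```text
the job is handed in; nothing more can be done
None
```

The job is handed in at about 33 s of the 72 s: the shuttle is at its left stop, and the left canister, which is the heavier one (about 5.5 N against 1.8 N), is held upright about 3 cm above the seat. The lighter one stands on the tray.

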